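# Seat the assembly square in the corner of a packing tray

## Task

Pick up the aluminium assembly square by its red grip, lay one edge flat against the tray's long side rail with the square's heel about 11 cm from the corner, down near the board, and slide it along that rail, staying in contact all the way, until its other edge butts against the dark cross rail. Finish still gripping the square low and flat in the corner, pressed lightly but surely against both rails with both edges flush. Do not ram the rails, and leave the other things on the bench alone.

Things in the scene. Friction and masses are not known exactly. Their poses are not given: they have to be found in the camera images.
- square: Aluminium right-angled square, 0.35 kg, lying flat. Origin: underside of its outer corner (heel). Two legs 140 long, 26 wide, 14 thick run from it along +x and +y; z up. The outer edge of the x leg (plane y = 0) goes against the side rail, that of the y leg (x = 0) against the cross rail. A diagonal brace joins the legs; a red grip bar stands inside (see square_grip).
- square_grip (a point): Where to pinch the square: the red grip bar, at x = 50, y = 50 mm and 40 mm above the underside in the square's frame, same axes. The bar is 60 mm long along x, 20 mm wide along y (pinch across this, from above) and reaches from 14 to 54 mm above the underside.
- tray: Half-built packing tray, fixed: plywood board, top 9 mm above the bench, from -20 to 270 mm in x and -20 to 200 in y, with two rails at a right angle, 24 mm high (tops at 33 mm), 20 thick. Origin: inside corner between the rails, at bench level; x along the side rail's inner face, y along the cross rail's, z up. Seated, the square has the same axes, its origin 9 mm or a little more above this one.
- side_rail: The long side rail of the tray, medium-brown wood, 290 mm long, rigidly fixed. Same origin and axes as the tray; its inner face is the plane y = 0, from x = 0 to 270 mm.
- cross_rail: The short cross rail of the tray, dark wood, 200 mm long, rigidly fixed. Same origin and axes as the tray; its inner face is the plane x = 0, from y = 0 to 200 mm.
- pencil: Bystander: flat red carpenter's pencil lying on the tray's board near the edge opposite the side rail, 140 x 13 x 8 mm, long along its x. Origin: centre of its underside.
- pack_a: Bystander: hexagonal pack of red paper tubes with yellow top, 120 mm across, 34 mm high. Origin: centre of its underside.
- pack_b: Bystander: two such packs in one, 68 mm high. Origin: centre of its underside.
- glue: Bystander: white glue bottle with yellow cap, 52 mm across, 160 mm high, standing. Origin: centre of its underside.
- mallet: Bystander: hammer, 260 mm long, lying along its x. Origin: on the underside, near the middle.
- bowl: Bystander: terracotta bowl, 100 mm across, 50 mm high. Origin: centre of its underside.
- brush: Bystander: brush lying along its x. Origin: on the underside, near the middle.

How it is judged:
By the outcome, as a careful person would: the job done as asked, in the order asked, and still so for the second after the job is handed in, while the arm keeps its last pose, push and grip.
It also fails if it takes over 69 s, if anything falls off the work surface, if the arm or the gripper's body presses on something with over 40 N, if the wrist force passes 120 N, or if a joint passes its speed limit or range.

## Robot

A 7-joint arm with a two-finger parallel gripper is mounted at the origin on the work surface. World frame = base frame: x ahead of the robot, y to its left, z up, the work surface at z = 0. Lengths are in m, angles in rad, forces in N, time in s.
With the tool pointing down it reaches from about 0.425 to 0.925 m from the base axis. Payload 6.8 kg.
Tool frame: the origin (TCP) lies on the front face of the gripper's body, between the roots of the fingers; the fingertips stand 73 mm ahead of it and the grasp point (between the pads) lies 54 mm ahead of it (env.nose_length is the distance from the TCP to the fingertips, in m); z points along the fingers, y is the direction in which the jaws open and shut (so a half turn about z gives the same grasp; the last joint's range is limited). The gripper opens to 85 mm and grips with 20 to 120 N. Pads are 22 mm wide; open, the fingers measure 114 mm over their backs; the gripper's body (76 mm by 85 mm) begins 54 mm behind the grasp point. The pads swing forward as they close: fully open they stand 13 mm farther back than shut.
Start: joints at [-1.345, 0.477, 0.022, 1.555, -0.011, 1.109, -0.083], TCP at [0.221, 0.638, 0.304] pointing down, gripper open.
Joint ranges: [-2.96, 2.96], [-0.34, 2.1], [-1.41, 1.46], [0.24, 2.44], [-1.37, 4.51], [0.17, 1.92], [-2.96, 2.96]. Speed limits (rad/s): [2.39, 2.39, 3.14, 3.14, 3.14, 3.14, 3.14].

## Interface

Orientations are given as a unit quaternion [w, x, y, z].
In Python, from cell import env, kin, camera, calibration, job gives the robot as it stands. The module is installed in compiled form; this text tells all that it offers. Calls block until the motion is done:
- env.reach(position, orientation): joint-space move of the TCP to a pose.
- env.movel(position, velocity=0.15, rot=None, stop_force=None): straight line of the TCP; rot=None keeps the orientation; velocity is the mean speed in m/s. With stop_force (N) it stops when the force on the tool has changed by that much, and returns True; else False.
- env.goto_joints(angles): joint-space move.
- env.grip(opening, f_grip=None): finger opening in m; f_grip is the grip in N (None keeps the last); returns when the fingers have stopped.
- env.dwell(seconds).
- kin.inverse_kinematics(position, orientation): joint angles nearest the present ones, or None.
- env.get_state(): the state.
- camera(name): name is "scene" or "top" or "wrist"; returns (picture, depth): 480x640x3 uint8, blue, green, red; 480x640 float32, m along the optical axis (not along the pixel's ray), 0 where there is no reading.
- calibration(name): a dict with "fx", "fy", "cx", "cy" (pixels), "rvec" (rotation vector, rad) and "tvec" (3), from world to camera coordinates, as OpenCV has them. Camera axes: x right, y down, z forward; pixel columns grow to the right and rows downward; lengths in m; the calibration is good to about 2 mm. A picture is of the moment at which its call begins: read the wrist's pose just before it. calibration takes no time and is no camera call; for the wrist camera it gives the pose at the moment of the call.
A pose or a line that the arm cannot do raises env.PlanningError and nothing moves.
- job.job_done(): hands the job in, once; it reports no verdict.
The state is a dict: "time": time; "qpos": joint angles; "joint_velocities": joint speeds; "joint_torque": joint torques, N m; "tcp_pos": TCP position; "orientation": TCP orientation; "force": force on the tool from outside, world axes, zero at the start; "torque": the same for the moment, N m; "opening": finger opening in m.
Only numpy, scipy, OpenCV 4.12 (cv2) and the standard library are available. Lean on these libraries where they do the work, as an engineer would, in place of code of your own. Each camera call takes 0.05 s, during which the arm holds its last target.

## Working session

There is one attempt and no reset: what is moved stays moved. The work goes in short steps, each a Python script; the robot and the scene stay as the last script left them, time stands still between calls to the robot, and variables do not carry over. Pictures are saved under pics/ and viewed, and the job is handed in when it is done.

```bash
mkdir -p pics; python3 - <<'E'
from cell import env,camera,calibration
import cv2,numpy as np
for n in ["scene","top","wrist"]:
    p,d=camera(n); cv2.imwrite(f"pics/{n}0.png",p); np.save(f"{n}0.npy",d)
    print(n,calibration(n))
print(env.get_state(), env.nose_length)
E
```

```text
scene {'fx': 567.5270118630671, 'fy': 567.5270118630671, 'cx': 332.1058777870608, 'cy': 229.81317925340696, 'rvec': array([ 1.15115351,  2.53528734, -0.82285761]), 'tvec': array([ 0.34184415, -0.30920973,  1.93096245])}
top {'fx': 557.411770959751, 'fy': 557.411770959751, 'cx': 319.2861973272051, 'cy': 239.09257093908025, 'rvec': array([ 2.13146219, -2.12289269,  0.158539  ]), 'tvec': array([0.01919496, 0.52449845, 1.47764872])}
wrist {'fx': 416.1156414976279, 'fy': 416.1156414976279, 'cx': 317.5701656583957, 'cy': 242.33560039872728, 'rvec': array([-2.36550488, -1.68373423, -0.23519413]), 'tvec': array([-0.67338273, -0.03617929,  0.379566  ])}
{'time': 0.15, 'qpos': array([-1.34508602,  0.47763419,  0.0223315 ,  1.55621908, -0.01145895,
        1.10928815, -0.08310147]), 'joint_velocities': array([ 0.00079066, -0.0025382 , -0.00247438, -0.00381097,  0.00070601,
       -0.00014979, -0.0004233 ]), 'joint_torque': array([ 2.49467877e-03, -5.96925437e+01,  1.60999708e+00, -2.81487036e+01,
        1.26412947e-02,  6.55759897e-03, -1.38022261e-05]), 'tcp_pos': array([0.2210445 , 0.63740844, 0.30313485]), 'orientation': array([-5.35495774e-05,  1.66107525e-01,  9.86107390e-01, -7.08344245e-04]), 'force': array([-0.42844176, -0.41413356,  1.08589484]), 'torque': array([-0.05221511,  0.02488133, -0.0018529 ]), 'opening': 0.08514656184048437} 0.0726
```

View pics/top0.png

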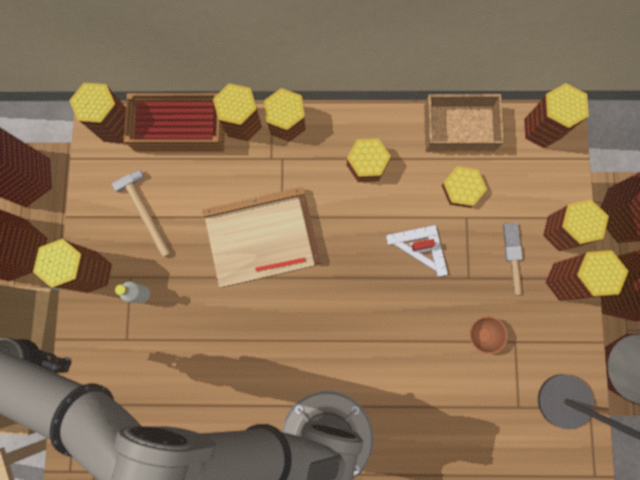

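View pics/scene0.png

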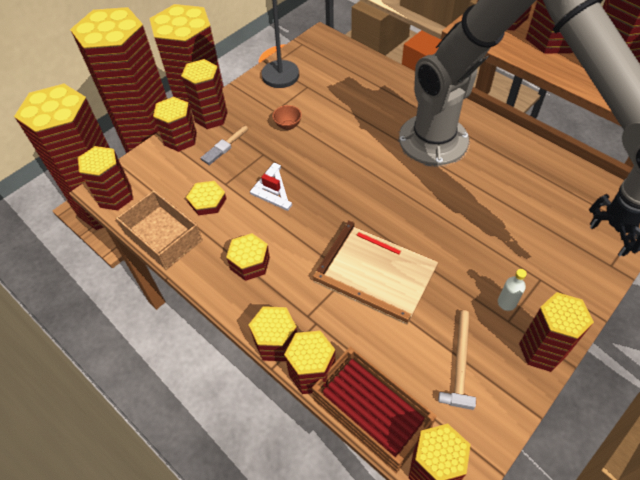

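View pics/wrist0.png

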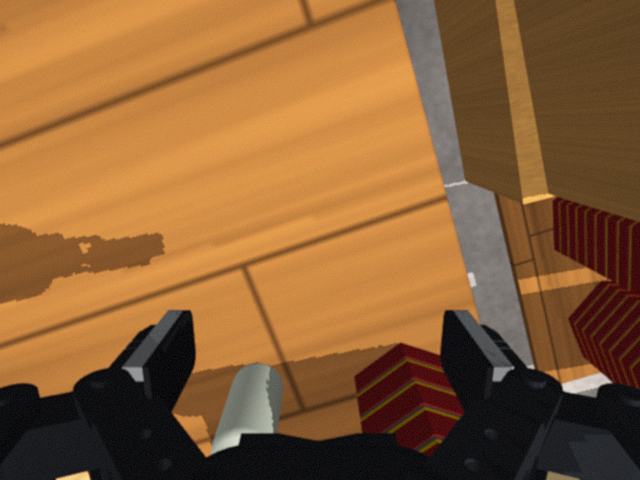

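Top view: the tray's inside corner is near (300,197). The side rail runs left from it and the dark cross rail runs down. The square's heel is near (435,229), its x leg runs left, its y leg runs down, and the red grip is at (423,244).

```bash
cat > h.py <<'E'
import numpy as np,cv2
from scipy.spatial.transform import Rotation as R
def ray(c,uv,z):
    M=R.from_rotvec(np.ravel(c["rvec"])).as_matrix();t=np.ravel(c["tvec"])
    C=-M.T@t
    d=M.T@np.array([(uv[0]-c["cx"])/c["fx"],(uv[1]-c["cy"])/c["fy"],1])
    return C+d*(z-C[2])/d[2]
def proj(c,P):
    M=R.from_rotvec(np.ravel(c["rvec"])).as_matrix();t=np.ravel(c["tvec"])
    q=np.asarray(P)@M.T+t
    return np.c_[c["fx"]*q[:,0]/q[:,2]+c["cx"],c["fy"]*q[:,1]/q[:,2]+c["cy"]]
def quat(yaw): # tool down, tool y axis at angle yaw(+pi/2..): tool x along yaw
    x=np.array([np.cos(yaw),np.sin(yaw),0]);z=np.array([0,0,-1.]);y=np.cross(z,x)
    q=R.from_matrix(np.c_[x,y,z]).as_quat();return np.r_[q[3],q[:3]]
E
python3 - <<'E'
from cell import env,camera,calibration
from h import *
p=cv2.imread("pics/top0.png")
cv2.imwrite("pics/crop.png",cv2.resize(p[180:300,190:460],None,fx=2.96,fy=2.96,interpolation=cv2.INTER_CUBIC))
c=calibration("top")
for n,uv,z in [("heel",(435,229),.014),("xend",(388,237),.014),("yend",(444,274),.014),("grip",(423,244),.054),("corner",(300,197),.033),("railend",(204,212),.033),("crossend",(313,265),.033)]:
    print(n,ray(c,uv,z))
E
```

```text
heel [ 0.55870416 -0.29999607  0.014     ]
xend [ 0.53578746 -0.16915127  0.014     ]
yend [ 0.43316044 -0.3210041   0.014     ]
grip [ 0.51001032 -0.25882897  0.054     ]
corner [0.64495342 0.07587069 0.033     ]
railend [0.60176118 0.34258142 0.033     ]
crossend [0.45450429 0.03826016 0.033     ]
```

View pics/crop.png

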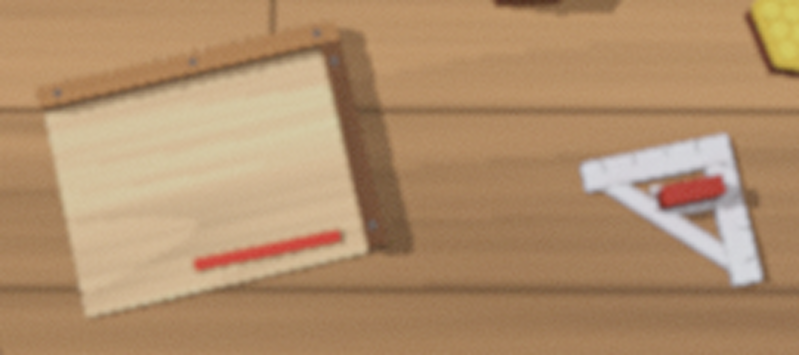

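```bash
python3 - <<'E'
from cell import env,camera,calibration,kin
from h import *
s=env.get_state();c=calibration("wrist")
M=R.from_rotvec(np.ravel(c["rvec"])).as_matrix();C=-M.T@np.ravel(c["tvec"])
q=s["orientation"];T=R.from_quat(np.r_[q[1:],q[0]]).as_matrix()
print("cam in tool",T.T@(C-s["tcp_pos"]), "axis",T.T@M.T[:,2], "imgx",T.T@M.T[:,0]);print(T)
for yd in (100,-80):
  for P in [(.52,.16,.33),(.5,-.26,.3),(.5,-.255,.1),(.58,.18,.1),(.59,.12,.08)]:
    print(yd,P,kin.inverse_kinematics(np.array(P),quat(np.radians(yd))))
E
```

```text
cam in tool [ 0.07000007 -0.00078926 -0.07064604] axis [-2.75963939e-01 -1.25829861e-04  9.61167981e-01] imgx [-6.39195572e-05  9.99999992e-01  1.12561352e-04]
[[-9.44816575e-01  3.27599640e-01 -3.40933887e-04]
 [ 3.27599792e-01  9.44815577e-01 -1.37921701e-03]
 [-1.29711350e-04 -1.41479697e-03 -9.99998991e-01]]
100 (0.52, 0.16, 0.33) [-0.83281433  0.2499809   0.50528858  1.86677123 -0.13777682  1.05909101
 -0.09846381]
100 (0.5, -0.26, 0.3) [-0.25961737  0.37895747  0.81079569  1.8698971  -0.31870591  1.02709456
  0.85798559]
100 (0.5, -0.255, 0.1) [-0.12399802  0.67204028  0.65005949  2.00697848 -0.6459098   0.67642093
  1.11865393]
100 (0.58, 0.18, 0.1) [-0.69233752  0.65726641  0.39226813  1.88355619 -0.3830869   0.67493701
  0.10353535]
100 (0.59, 0.12, 0.08) [-0.60653698  0.68845385  0.41007089  1.90196808 -0.43801758  0.6399937
  0.2512348 ]
-80 (0.52, 0.16, 0.33) [-0.38397982  0.23834228 -0.03463462  1.83827583  0.00934494  1.06513064
  2.89396279]
-80 (0.5, -0.26, 0.3) [-0.50995242  0.6191494   1.28396236  1.88108087 -0.65454224  1.15381724
 -1.9523887 ]
-80 (0.5, -0.255, 0.1) [-0.4416653   1.08397408  1.2573019   2.02378293 -1.22662885  1.10424232
 -1.54594252]
-80 (0.58, 0.18, 0.1) [-0.20406094  0.63470965 -0.26681901  1.84785332  0.2477418   0.69131971
  2.70296362]
-80 (0.59, 0.12, 0.08) [-0.11748259  0.65761483 -0.24871671  1.86643044  0.251941    0.64797297
  2.79785224]
```

```bash
python3 - <<'E'
from cell import env,camera,calibration,kin
from h import *
import pickle
for n,P in (("tray",(.55,.17,.32)),("sq",(.51,-.25,.30))):
    env.reach(np.array(P),quat(np.radians(99.5))); env.dwell(.3)
    c=calibration("wrist");p,d=camera("wrist")
    pickle.dump((c,p,d),open(n+"_w.pkl","wb"));cv2.imwrite(f"pics/{n}_w.png",p)
    s=env.get_state();print(s["time"],s["tcp_pos"],s["force"])
E
```

```text
2.5583 [0.54994406 0.17028175 0.3199601 ] [-0.37343005 -1.13502356 -0.39675027]
4.4667 [ 0.51022441 -0.24955089  0.2999764 ] [-0.07583888  0.07572573  0.54773675]
```

View pics/tray_w.png

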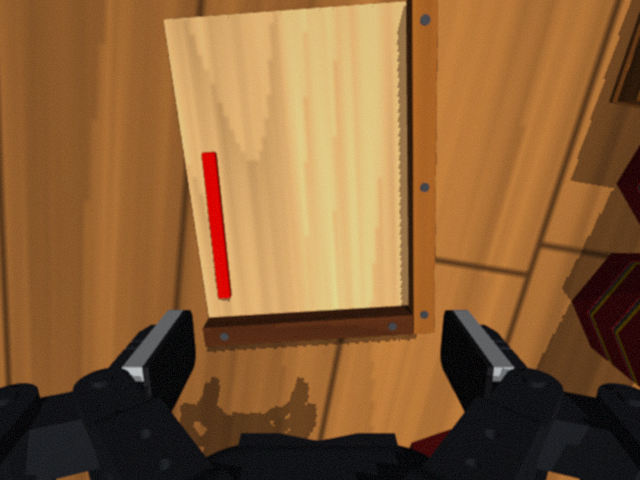

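View pics/sq_w.png

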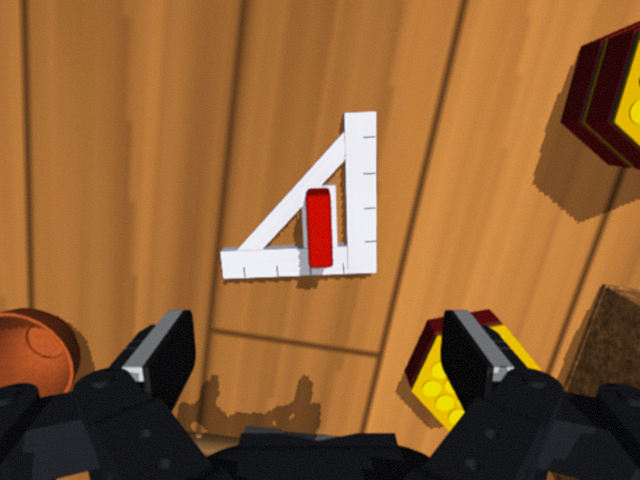

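```bash
python3 - <<'E'
import cv2
p=cv2.imread("pics/tray_w.png"); q=cv2.imread("pics/sq_w.png")
k=dict(fx=5,fy=5,interpolation=cv2.INTER_CUBIC)
a=cv2.resize(p[270:360,365:450],None,**k);b=cv2.resize(p[290:360,195:265],None,**k)
b=cv2.copyMakeBorder(b,0,a.shape[0]-b.shape[0],0,0,cv2.BORDER_CONSTANT);cv2.imwrite("pics/z1.png",cv2.hconcat([b,a]))
cv2.imwrite("pics/z2.png",cv2.resize(q[100:290,210:390],None,fx=3.1,fy=3.1,interpolation=cv2.INTER_CUBIC))
E
```

```text
(no output)
```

View pics/z1.png

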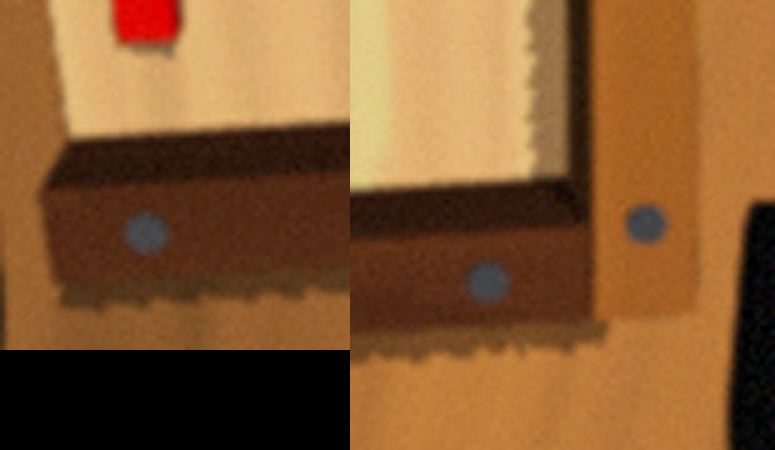

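View pics/z2.png

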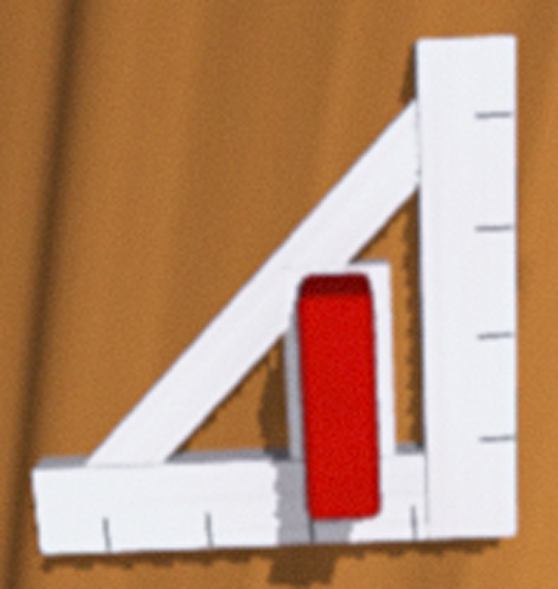

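```bash
cat > fit.py <<'E'
from h import *
import pickle
from scipy.optimize import least_squares
def fit(c,obj,px,z0=0,guess=(0.5,0,1.73)):
    obj=np.array(obj,float)/1000;px=np.array(px,float)
    def W(v):
        a=v[2];r=np.array([[np.cos(a),-np.sin(a)],[np.sin(a),np.cos(a)]])
        return np.c_[obj[:,:2]@r.T+v[:2],obj[:,2]+z0]
    f=lambda v:(proj(c,W(v))-px).ravel()
    s=least_squares(f,guess)
    return s.x,f(s.x).reshape(-1,2)
E
python3 - <<'E'
from fit import *
np.set_printoptions(precision=4,suppress=True)
c,_,d=pickle.load(open("tray_w.pkl","rb"))
t=fit(c,[(0,0,33),(-20,-20,33),(-20,0,33),(0,0,9),(0,200,33),(-20,200,33),(0,200,9),(270,200,9)],
 [(413.4,314.8),(434.4,333.2),(414,334),(408.6,305.6),(203.4,328.4),(206.4,346.8),(209,317.6),(165,19)])
print("tray",t[0],np.degrees(t[0][2]));print(t[1])
c2,_,d2=pickle.load(open("sq_w.pkl","rb"))
s=fit(c2,[(0,0,14),(140,0,14),(140,26,14),(0,140,14),(26,140,14)],[(376.5,273.2),(375.8,111.6),(344.5,112.9),(223.5,278.4),(221,251)])
print("sq",s[0],np.degrees(s[0][2]));print(s[1])
np.save("poses.npy",np.array([t[0],s[0]]))
# compare with top cam
from cell import calibration
ct=calibration("top")
# depth check
def at(c,d,u,v):
    M=R.from_rotvec(np.ravel(c["rvec"])).as_matrix();z=d[v,u];return M.T@(np.array([(u-c["cx"])/c["fx"]*z,(v-c["cy"])/c["fy"]*z,z])-np.ravel(c["tvec"]))
print("board",at(c,d,320,200),"rail",at(c,d,425,150),"cross",at(c,d,300,332),"legtop",at(c2,d2,360,200),"grip",at(c2,d2,320,235),"bench",at(c2,d2,450,200))
for (x,y,a),pts in ((t[0],[(0,0,33),(0,200,33)]),(s[0],[(0,0,14),(140,0,14),(0,140,14)])):
    r=np.array([[np.cos(a),-np.sin(a)],[np.sin(a),np.cos(a)]]);P=np.array(pts)/1000.
    print(proj(ct,np.c_[P[:,:2]@r.T+[x,y],P[:,2]]))
E
```

```text
tray [0.6564 0.0818 1.8024] 103.27086175214144
[[ 0.5148  0.6958]
 [ 0.5497  0.1429]
 [-0.0576  0.5724]
 [-0.0463 -0.8143]
 [-0.4044 -0.3879]
 [-0.4795 -0.0526]
 [ 0.3081 -0.8969]
 [-0.3301  0.5923]]
sq [ 0.5733 -0.3014  1.7788] 101.91750207196303
[[ 0.1318 -0.6092]
 [ 0.4946  0.0309]
 [ 0.0101  0.0982]
 [-0.0934  0.1266]
 [-0.5917  0.3878]]
board [0.5517 0.1711 0.0079] rail [0.6303 0.2321 0.0348] cross [0.5533 0.0467 0.0325] legtop [ 0.5451 -0.238   0.016 ] grip [ 0.5144 -0.2643  0.0547] bench [ 0.6266 -0.2269  0.0015]
[[297.9248 192.9889]
 [313.8908 262.3561]]
[[435.3549 223.8522]
 [386.2494 233.9499]
 [447.367  272.8681]]
```

```bash
cat >> h.py <<'E'
def loc(pose,xy):
    a=pose[2];r=np.array([[np.cos(a),-np.sin(a)],[np.sin(a),np.cos(a)]]);return r@np.asarray(xy)+pose[:2]
E
python3 - <<'E'
from cell import env,camera,calibration,kin
from h import *
np.set_printoptions(precision=4,suppress=True)
c=calibration("top")
t,s=np.load("poses.npy")
g=loc(s,(.05,.05));q=quat(s[2]);print("grip",g)
env.reach(np.r_[g,.17],q)
env.movel(np.r_[g,.0945],velocity=.08,stop_force=10)
st=env.get_state();print(st["time"],st["tcp_pos"],st["force"])
p,_=camera("wrist");cv2.imwrite("pics/pre.png",p)
env.grip(.018,80)
st=env.get_state();print(st["time"],st["tcp_pos"],st["force"],st["torque"],st["opening"])
p,_=camera("wrist");cv2.imwrite("pics/gr.png",p)
cv2.imwrite("pics/both.png",cv2.resize(cv2.hconcat([cv2.imread("pics/pre.png"),p]),(800,300)))
E
```

```text
grip [ 0.514  -0.2628]
6.1417 [ 0.5143 -0.2631  0.0949] [ 0.1796 -0.4833  0.6481]
6.8167 [ 0.5141 -0.2628  0.0947] [0.0234 0.8745 3.2334] [0.0746 0.2076 0.0131] 0.019158241646815222
```

View pics/both.png

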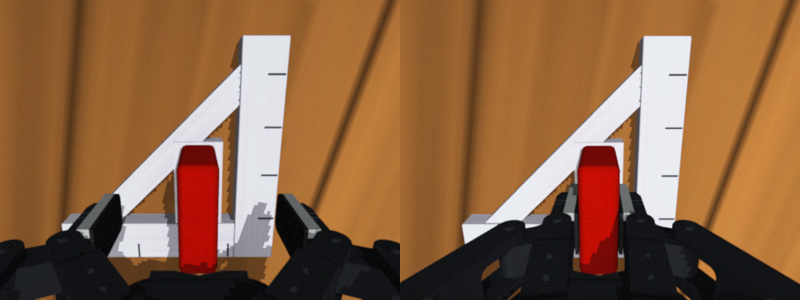

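The grip is sound: the red bar is between the pads and the opening reads 19 mm. Next is carrying it to the tray and touching down.

```bash
python3 - <<'E'
from cell import env,camera,calibration,kin
from h import *
np.set_printoptions(precision=4,suppress=True)
t,s=np.load("poses.npy")
def show(n):
    st=env.get_state();a=t[2];r=np.array([[np.cos(a),np.sin(a)],[-np.sin(a),np.cos(a)]])
    print(n,round(st["time"],2),"tray xy TCP",r@(st["tcp_pos"][:2]-t[:2]),st["tcp_pos"][2],"F tray",r@st["force"][:2],st["force"][2],"T",st["torque"],flush=True)
p=env.get_state()["tcp_pos"]
env.movel(np.r_[p[:2],.20],velocity=.15);show("lift")
g=loc(t,(.162,.064));q=quat(t[2])
env.reach(np.r_[g,.20],q);show("over")
env.movel(np.r_[g,.118],velocity=.12);env.dwell(.2);show("low")
print(env.movel(np.r_[g,.100],velocity=.015,stop_force=4));show("touch")
p,_=camera("wrist");cv2.imwrite("pics/t1.png",p)
p,_=camera("scene");cv2.imwrite("pics/t1s.png",p)
E
```

```text
lift 7.72 tray xy TCP [-0.3021  0.218 ] 0.19904439166118781 F tray [0.298  0.3634] -3.3432044887281163 T [ 0.0474  0.0165 -0.0211]
over 9.5 tray xy TCP [0.16   0.0639] 0.20015713542134134 F tray [-0.6267 -0.152 ] -3.7906973936572075 T [-0.0287 -0.0073 -0.0163]
low 10.53 tray xy TCP [0.1621 0.0635] 0.11881794933985168 F tray [-0.464  -0.1335] -2.5938661670017975 T [ 0.0561 -0.0307 -0.011 ]
True
touch 11.43 tray xy TCP [0.162 0.064] 0.10374477943526483 F tray [0.5967 0.92  ] 4.046874504673825 T [-0.0007  0.0131  0.0231]
```

View pics/t1.png

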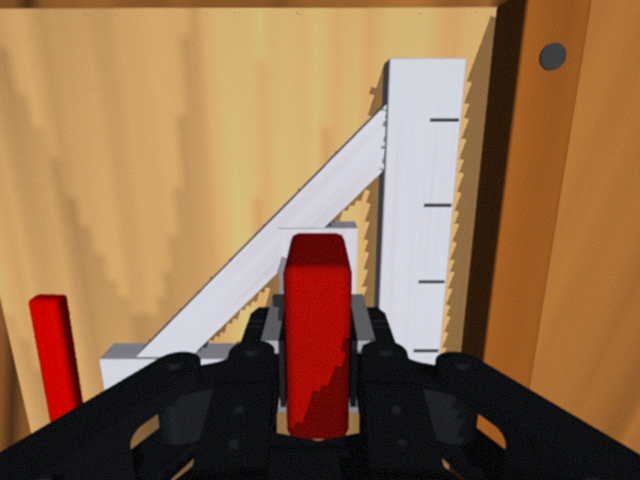

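```bash
cat >> h.py <<'E'
from cell import env
t=np.load("poses.npy")[0]
def st_tray(n="",pr=True,avg=1):
    a=t[2];r=np.array([[np.cos(a),np.sin(a)],[-np.sin(a),np.cos(a)]])
    st=env.get_state()
    xy=r@(st["tcp_pos"][:2]-t[:2]);F=r@st["force"][:2]
    q=st["orientation"];T=R.from_quat(np.r_[q[1:],q[0]]).as_matrix();yaw=np.degrees(np.arctan2(T[1,0],T[0,0])-a)
    if pr: print(n,round(st["time"],2),"xy mm",(xy*1e3).round(2),"z",(st["tcp_pos"][2]*1e3).round(2),"F",F.round(2),st["force"][2].round(2),"T",st["torque"].round(3),"dyaw",yaw.round(3),flush=True)
    return xy,F,st["torque"][2],st
E
python3 - <<'E'
from h import *
env.movel(np.r_[loc(t,(.162,.064)),.1045],velocity=.02);env.dwell(.3);st_tray("up")
print(env.movel(np.r_[loc(t,(.162,.042)),.1045],velocity=.012,stop_force=4))
st_tray("contact");env.dwell(.3);xy,F,_,_=st_tray("settled")
E
```

```text
up 12.08 xy mm [161.97  64.16] z 104.3 F [-0.56  0.43] -3.91 T [-0.004  0.045  0.007] dyaw 0.015
True
contact 13.22 xy mm [161.99  50.89] z 103.89 F [-0.5   0.71] 3.6 T [ 0.146 -0.085  0.   ] dyaw 0.026
settled 13.53 xy mm [161.98  50.95] z 103.81 F [ 0.22 -0.49] 5.01 T [ 0.142 -0.453 -0.012] dyaw 0.027
```

```bash
python3 - <<'E'
from h import *
env.movel(np.r_[loc(t,(.162,.0512)),.1055],velocity=.02);env.dwell(.3);st_tray("up")
print(env.movel(np.r_[loc(t,(.162,.042)),.1055],velocity=.01,stop_force=5))
st_tray("contact");env.dwell(.3);xy,F,_,_=st_tray("settled")
E
```

```text
up 14.09 xy mm [161.97  51.45] z 105.22 F [-0.77 -0.56] -3.35 T [0.046 0.008 0.018] dyaw 0.04
True
contact 14.51 xy mm [161.99  50.87] z 104.4 F [ 0.52 -0.4 ] -2.87 T [ 0.004 -0.021 -0.001] dyaw 0.062
settled 14.81 xy mm [161.98  51.01] z 104.24 F [-0.06 -0.24] 0.13 T [ 0.182 -0.247 -0.028] dyaw 0.058
```

```bash
python3 - <<'E'
from h import *
env.movel(np.r_[loc(t,(.162,.0515)),.1055],velocity=.02);env.dwell(.2);st_tray("up")
y=.0515
while y>.046:
    y-=.0005
    env.movel(np.r_[loc(t,(.162,y)),.1055],velocity=.01);env.dwell(.1)
    xy,F,_,_=st_tray("y%.1f"%(y*1e3))
    if F[1]>4: break
E
```

```text
up 15.26 xy mm [161.99  51.77] z 105.26 F [-0.38  0.44] -2.83 T [-0.011  0.02   0.023] dyaw 0.07
y51.0 15.61 xy mm [162.    50.98] z 105.5 F [-0.39 -0.21] -3.08 T [-0.01  -0.058  0.014] dyaw 0.068
y50.5 15.96 xy mm [161.98  50.5 ] z 105.49 F [ 0.2  -0.35] -3.0 T [-0.025  0.006  0.027] dyaw 0.069
y50.0 16.31 xy mm [162.01  49.99] z 105.5 F [ 0.29 -0.36] -2.26 T [ 0.007 -0.037 -0.009] dyaw 0.067
y49.5 16.66 xy mm [161.97  49.76] z 105.42 F [-0.53  1.64] -3.54 T [-0.02   0.262  0.069] dyaw 0.07
y49.0 17.01 xy mm [161.99  49.65] z 105.33 F [-0.32  5.94] -1.4 T [-0.223  0.934  0.13 ] dyaw 0.072
```

```bash
cat > slide.py <<'E'
from h import *
import json
y=.0488;x=.162;z=.1049
env.movel(np.r_[loc(t,(x,y)),z],velocity=.01);env.dwell(.1);xy,F,_,_=st_tray("pre")
while x>.0585:
    x=max(x-.007,.058)
    env.movel(np.r_[loc(t,(x,y)),z],velocity=.03)
    Fs=[]
    for i in range(3):
        xy,F,tz,_=st_tray("",False);Fs.append([F[0],F[1],tz]);env.dwell(.02)
    F=np.mean(Fs,0);print("x%.1f y%.2f"%(x*1e3,y*1e3),(xy*1e3).round(2),F.round(3),flush=True)
    if F[1]>20 or F[0]>14: print("STOP");break
    y+=np.clip((F[1]-6.5)/9e3*.6,-.0004,.0004)
json.dump([x,y,z],open("cmd.json","w"));st_tray("end")
E
python3 slide.py
```

```text
pre 17.36 xy mm [161.99  49.62] z 104.58 F [-0.48  4.91] -0.65 T [-0.263  1.093  0.096] dyaw 0.067
x155.0 y48.80 [155.31  49.57] [0.923 5.107 0.056]
x148.0 y48.71 [148.46  49.57] [0.923 5.376 0.048]
x141.0 y48.63 [141.52  49.55] [0.917 5.456 0.062]
x134.0 y48.56 [134.62  49.5 ] [1.215 6.101 0.051]
x127.0 y48.54 [127.62  49.51] [2.001 5.957 0.033]
x120.0 y48.50 [120.63  49.45] [1.977 6.019 0.024]
x113.0 y48.47 [113.65  49.43] [2.    6.149 0.023]
x106.0 y48.44 [106.65  49.43] [2.071 6.098 0.032]
x99.0 y48.42 [99.69 49.44] [1.574 5.773 0.055]
x92.0 y48.37 [92.71 49.41] [1.988 5.825 0.033]
x85.0 y48.32 [85.77 49.37] [2.005 6.475 0.079]
x78.0 y48.32 [78.74 49.36] [2.326 6.313 0.052]
x71.0 y48.31 [71.69 49.35] [2.284 6.188 0.067]
x64.0 y48.29 [64.69 49.33] [2.274 6.491 0.071]
x58.0 y48.29 [58.74 49.32] [3.217 6.748 0.069]
end 23.82 xy mm [58.75 49.32] z 104.52 F [2.46 6.73] -0.26 T [0.271 1.41  0.059] dyaw 0.092
```

```bash
cat > seat.py <<'E'
from h import *
import json
x,y,z=json.load(open("cmd.json"))
while x>.0455:
    x-=.0005 
    env.movel(np.r_[loc(t,(x,y)),z],velocity=.012);env.dwell(.05)
    Fs=[]
    for i in range(3):
        xy,F,tz,_=st_tray("",False);Fs.append([F[0],F[1],tz]);env.dwell(.02)
    F=np.mean(Fs,0);print("x%.1f y%.2f"%(x*1e3,y*1e3),(xy*1e3).round(2),F.round(3),flush=True)
    if F[0]>8: break
json.dump([x,y,z],open("cmd.json","w"));env.dwell(.3);st_tray("end")
from cell import camera,calibration
import pickle
c=calibration("wrist");p,d=camera("wrist");pickle.dump((c,p,d),open("fin.pkl","wb"));cv2.imwrite("pics/f1.png",p)
p,d=camera("top");cv2.imwrite("pics/f1t.png",cv2.resize(p[180:300,190:350],None,fx=4,fy=4,interpolation=cv2.INTER_CUBIC))
p,d=camera("scene");cv2.imwrite("pics/f1s.png",cv2.resize(p[190:340,290:470],None,fx=4,fy=4,interpolation=cv2.INTER_CUBIC))
E
python3 seat.py
```

```text
x57.5 y48.31 [58.63 49.3 ] [ 3.449  6.543 -0.009]
x57.0 y48.31 [58.51 49.28] [3.667 6.625 0.038]
x56.5 y48.31 [58.18 49.3 ] [ 4.693  5.67  -0.009]
x56.0 y48.31 [57.76 49.31] [4.585 6.299 0.036]
x55.5 y48.31 [57.25 49.31] [4.547 6.74  0.025]
x55.0 y48.31 [56.77 49.32] [5.026 6.705 0.033]
x54.5 y48.31 [56.27 49.3 ] [4.491 6.548 0.027]
x54.0 y48.31 [55.76 49.31] [5.012 6.352 0.056]
x53.5 y48.31 [55.26 49.29] [4.993 6.97  0.012]
x53.0 y48.31 [54.75 49.32] [4.734 6.645 0.019]
x52.5 y48.31 [54.26 49.32] [5.081 6.424 0.011]
x52.0 y48.31 [53.72 49.29] [4.511 5.982 0.045]
x51.5 y48.31 [53.21 49.3 ] [4.847 6.709 0.026]
x51.0 y48.31 [52.71 49.31] [4.527 6.258 0.068]
x50.5 y48.31 [52.25 49.33] [ 4.726e+00  6.071e+00 -3.000e-03]
x50.0 y48.31 [51.73 49.29] [4.082 6.486 0.039]
x49.5 y48.31 [51.23 49.29] [4.872 6.582 0.042]
x49.0 y48.31 [50.69 49.3 ] [4.744 6.149 0.027]
x48.5 y48.31 [50.59 49.26] [ 5.701  6.765 -0.048]
x48.0 y48.31 [50.55 49.25] [ 6.575  7.015 -0.085]
x47.5 y48.31 [50.48 49.26] [ 8.164  6.476 -0.088]
end 31.48 xy mm [50.45 49.25] z 104.57 F [7.73 6.26] 1.13 T [ 1.139  1.764 -0.08 ] dyaw 0.166
```

View pics/f1.png

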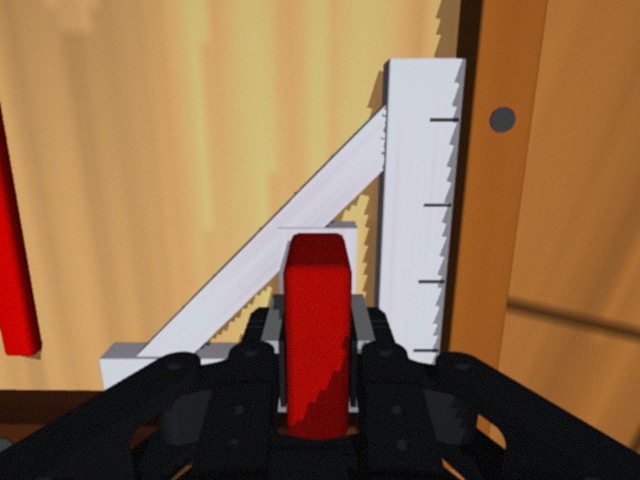

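View pics/f1s.png

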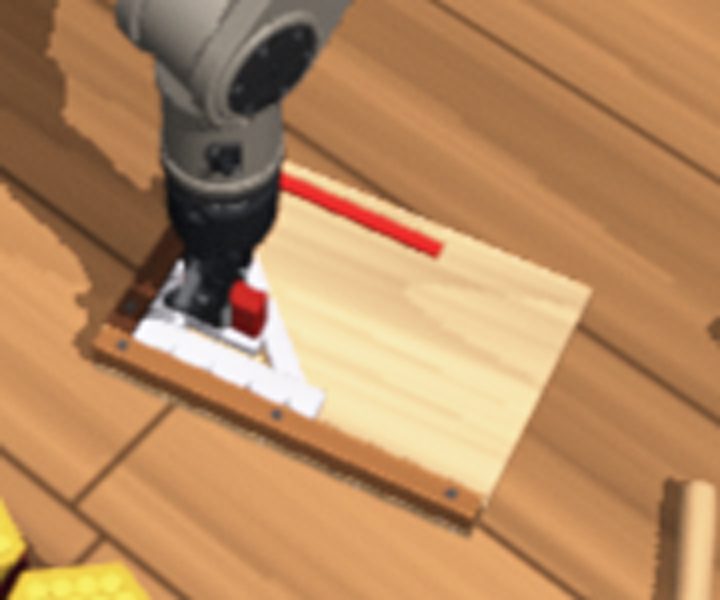

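```bash
python3 - <<'E'
from h import *
import pickle
c,p,d=pickle.load(open("fin.pkl","rb"))
g=cv2.GaussianBlur(p,(3,3),0).astype(float)
L=[];Rr=[]
for v in range(65,330,5):
    b=g[v,:,0]  # blue: white high, wood low
    # leg right edge: steepest blue drop near expected col
    e=465-(v-58)*27/307; u=np.arange(int(e-8),int(e+9)); k=u[np.argmin(np.diff(b)[u])]+.5
    w=np.diff(b)[int(k)-2:int(k)+3]; kk=np.arange(int(k)-2,int(k)+3)+.5; L.append(ray(c,((kk*w).sum()/w.sum(),v),.0245))
    r=g[v,:,2]; e=480-(v-58)*38/307;u=np.arange(int(e-9),int(e+10));dd=np.diff(r);k=u[np.argmax(dd[u])]; w=np.clip(dd[k-2:k+3],0,None);kk=np.arange(k-2,k+3)+.5
    Rr.append(ray(c,((kk*w).sum()/w.sum(),v),.033))
for n,A in (("leg",L),("rail",Rr)):
    A=np.array(A);a=t[2];r=np.array([[np.cos(a),np.sin(a)],[-np.sin(a),np.cos(a)]]);B=(A[:,:2]-t[:2])@r.T*1e3
    m=np.ones(len(B),bool)
    for _ in range(4):
        f=np.polyfit(B[m,0],B[m,1],1);res=B[:,1]-np.polyval(f,B[:,0]);m=abs(res)<max(.3,1.5*res[m].std())
    print(n,"deg",np.degrees(f[0]),"y at x=20,130",np.polyval(f,[20,130]),"rms",res[m].std(),m.sum(),B[[0,-1]])
st=env.get_state();q=st["orientation"];T=R.from_quat(np.r_[q[1:],q[0]]).as_matrix();print("tool z in tray",r@T[:2,2],T[2,2])
E
```

```text
leg deg 0.1287725499518891 y at x=20,130 [1.50747593 1.75470148] rms 0.054003626805031034 52 [[138.68160499   1.74555941]
 [ 42.85615975   1.59137009]]
rail deg 0.12823902220483843 y at x=20,130 [0.74034952 0.98655077] rms 0.045043855424771254 53 [[137.60921775   0.95624781]
 [ 47.21761115   0.83258484]]
tool z in tray [0.00225123 0.01550054] -0.999877325064396
```

The leg and the rail edge agree in yaw to within 0.01°. The push tilts the tool about 0.9°, so I'll counter that and then firm up the cross contact.

```bash
cat > lev.py <<'E'
from h import *
import json
x,y,z=json.load(open("cmd.json"))
a=t[2];r=np.array([[np.cos(a),np.sin(a)],[-np.sin(a),np.cos(a)]])
b=np.zeros(2)  # tray tilt correction (tool z components)
def cmd():
    zc=np.r_[r.T@b,-1.];zc/=np.linalg.norm(zc)
    rv=np.cross([0,0,-1.],zc); q0=quat(t[2])
    q=(R.from_rotvec(rv)*R.from_quat(np.r_[q0[1:],q0[0]])).as_quat()
    env.movel(np.r_[loc(t,(x,y)),z],velocity=.01,rot=np.r_[q[3],q[:3]]);env.dwell(.15)
def meas(n):
    Fs=[];zs=[]
    for i in range(4):
        xy,F,tz,st=st_tray("",False);Fs.append(np.r_[F,st["force"][2],tz]);q=st["orientation"]
        zs.append(r@R.from_quat(np.r_[q[1:],q[0]]).as_matrix()[:2,2]);env.dwell(.02)
    F=np.mean(Fs,0);zz=np.mean(zs,0)
    print(n,"cmd",np.round([x*1e3,y*1e3,z*1e3],2),"tcp",(xy*1e3).round(2),(st["tcp_pos"][2]*1e3).round(2),"F",F.round(2),"tilt",(zz*1e3).round(2),"b",(b*1e3).round(1),round(st["time"],1),flush=True)
    return F,zz
F,zz=meas("0")
for i in range(6):
    db=-np.clip(zz,-.004,.004)
    b=b+db
    y-=.08*db[1]*1.0; x-=.08*db[0]
    y+=np.clip((F[1]-7)/9e3*.5,-.0004,.0004)
    x+=np.clip((F[0]-11)/9e3*.6,-.0005,.0005)
    cmd();F,zz=meas(i+1)
    if max(abs(F[:2]))>20: print("high");break
json.dump([x,y,z],open("cmd.json","w"));np.save("b.npy",b)
E
python3 lev.py
```

```text
0 cmd [ 47.5   48.31 104.9 ] tcp [50.43 49.29] 104.51 F [ 7.31  7.05  1.52 -0.08] tilt [ 2.25 15.48] b [0. 0.] 31.7
1 cmd [ 47.43  48.63 104.9 ] tcp [50.42 50.44] 103.95 F [ 7.8   7.93 -0.73 -0.03] tilt [1.79 1.05] b [-2.3 -4. ] 32.1
2 cmd [ 47.36  48.76 104.9 ] tcp [50.55 50.5 ] 103.96 F [ 7.49  7.43 -1.09 -0.05] tilt [ 0.21 -0.03] b [-4.  -5.1] 32.6
3 cmd [ 47.15  48.78 104.9 ] tcp [50.52 50.5 ] 103.96 F [ 8.15  7.41 -0.99 -0.05] tilt [0.27 0.01] b [-4.3 -5. ] 33.1
4 cmd [ 46.98  48.81 104.9 ] tcp [50.55 50.51] 103.96 F [ 8.24  7.46 -0.86 -0.04] tilt [0.21 0.01] b [-4.5 -5. ] 33.5
5 cmd [ 46.81  48.83 104.9 ] tcp [50.51 50.51] 103.96 F [ 8.87  7.39 -0.75 -0.11] tilt [0.21 0.01] b [-4.7 -5. ] 34.0
6 cmd [ 46.69  48.86 104.9 ] tcp [50.53 50.51] 103.96 F [ 9.01  7.14 -0.49 -0.05] tilt [ 0.16 -0.01] b [-4.9 -5. ] 34.5
```

```bash
cat > push.py <<'E'
src=open("lev.py").read().split('F,zz=meas("0")')[0]
exec(src)
b=np.load("b.npy");F,zz=meas("0")
for i in range(4):
    if F[0]>10.5:break
    x-=.0004;cmd();F,zz=meas(i+1)
env.dwell(.3);meas("end");st_tray("s")
from cell import camera,calibration
import pickle
c=calibration("wrist");p,d=camera("wrist");pickle.dump((c,p,d),open("fin.pkl","wb"));cv2.imwrite("pics/f2.png",p)
g=cv2.GaussianBlur(p,(3,3),0).astype(float);L=[];Q=[]
for v in range(65,330,5):
    bb=np.diff(g[v,:,0]);rr=np.diff(g[v,:,2])
    e=465-(v-58)*27/307;u=np.arange(int(e-8),int(e+9));k=u[np.argmin(bb[u])];kk=np.arange(k-2,k+3);w=np.clip(-bb[kk],0,None);L.append(ray(c,(((kk+.5)*w).sum()/w.sum(),v),.0232))
    e=480-(v-58)*38/307;u=np.arange(int(e-12),int(e+13));k=u[np.argmax(rr[u])];kk=np.arange(k-2,k+3);w=np.clip(rr[kk],0,None);Q.append(ray(c,(((kk+.5)*w).sum()/w.sum(),v),.033))
for n,A in (("leg",L),("rail",Q)):
    B=(np.array(A)[:,:2]-t[:2])@r.T*1e3;m=np.ones(len(B),bool)
    for _ in range(4):
        f=np.polyfit(B[m,0],B[m,1],1);res=B[:,1]-np.polyval(f,B[:,0]);m=abs(res)<max(.3,1.5*res[m].std())
    print(n,"deg",np.degrees(f[0]),"y",np.polyval(f,[20,130]),res[m].std(),m.sum())
p,d=camera("scene");cv2.imwrite("pics/f2s.png",cv2.resize(p[230:310,300:400],None,fx=7,fy=7,interpolation=cv2.INTER_CUBIC))
E
python3 push.py
```

```text
0 cmd [ 46.69  48.86 104.9 ] tcp [50.5  50.48] 103.97 F [ 9.08  7.69 -1.11 -0.1 ] tilt [ 0.16 -0.03] b [-4.9 -5. ] 34.5
1 cmd [ 46.29  48.86 104.9 ] tcp [50.5  50.45] 103.99 F [ 9.69  7.29 -0.18 -0.13] tilt [0.63 0.08] b [-4.9 -5. ] 35.0
2 cmd [ 45.89  48.86 104.9 ] tcp [50.47 50.48] 103.99 F [11.05  7.98  0.19 -0.13] tilt [1.1  0.19] b [-4.9 -5. ] 35.5
end cmd [ 45.89  48.86 104.9 ] tcp [50.47 50.5 ] 103.95 F [10.5   7.6   0.17 -0.13] tilt [1.07 0.21] b [-4.9 -5. ] 35.8
s 35.86 xy mm [50.46 50.5 ] z 103.95 F [10.61  8.08] -0.41 T [ 1.82   2.211 -0.13 ] dyaw 0.162
leg deg 0.09407279429691649 y [1.1121017 1.2927085] 0.05438976094523619 53
rail deg 0.12035106373892569 y [0.74280033 0.97385778] 0.04961903900592741 53
```

View pics/f2s.png

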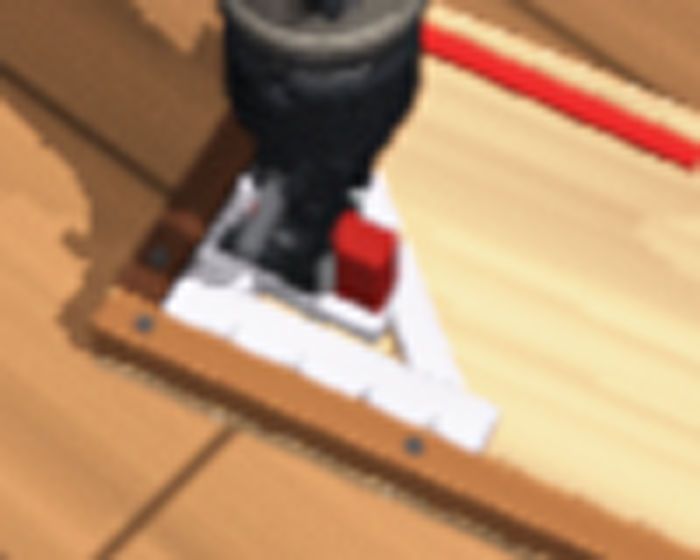

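View pics/f2.png

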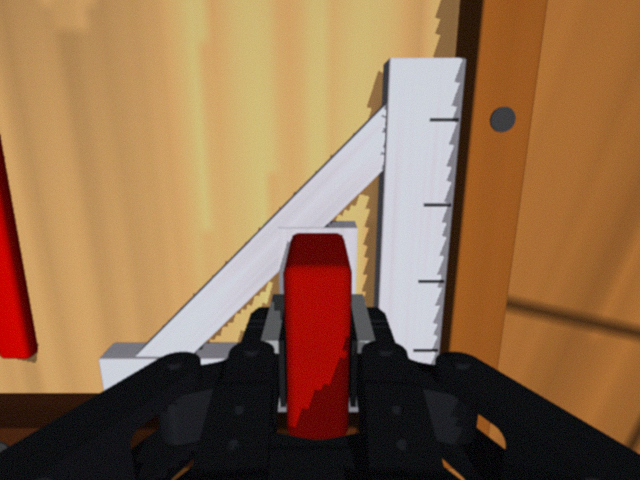

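```bash
python3 - <<'E'
from h import *
from cell import job
st_tray("pre");print(env.get_state()["opening"]);job.job_done()
E
```

```text
pre 35.96 xy mm [50.47 50.49] z 103.96 F [10.94  6.77] -0.07 T [ 1.821  2.233 -0.099] dyaw 0.162
0.019178593171285774
the job is handed in; nothing more can be done
```

The square is seated in the corner against both rails, still gripped, and the job was handed in at about 36 s of the 69 s allowed. I picked it up by the red bar (80 N grip) and laid it on the side rail with the heel about 11 cm from the corner. I then slid it along that rail at a steady 5–7 N side force until it butted against the cross rail.

**Last checks:**
- **Push on the rails:** about 11 N against the cross rail and 7 N against the side rail. Up to 4–5 N of the cross-rail reading may be friction, but the arm stopped advancing there, so contact is clear.
- **Flushness:** the x leg's edge is parallel to the side rail within about 0.03° in the wrist image. The gripper hides the cross-rail edge, so for that edge I relied on the forces and the view from the scene camera.
- **Height and level:** the underside is about 0.2 mm above the board, judged from the touch-down height, and the tool is within 0.1° of vertical.
- **Grip and surroundings:** the opening reads 19.2 mm on the nominal 20 mm bar. The pencil showed no sign of being disturbed; I did not check the other things again one by one.

**What went differently:**
- **Early stops:** the first two guarded moves toward the rail stopped short, one of them on light board contact. I redid that approach in 0.5 mm steps.
- **Tilt while sliding:** the side push tilted the tool about 0.9°. I corrected this in the corner with both contacts kept.
- **Measured gap:** the wrist image shows about 0.3 mm between the edge and the rail, which is below the camera's 2 mm accuracy.

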